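# Fold out the wall peg and hang up the paddle board

### The arm

A 6-joint arm with a two-finger parallel gripper is mounted at the origin on the work surface. World frame = base frame: x ahead of the robot, y to its left, z up, the work surface at z = 0. Lengths are in mm, angles in rad, forces in N, time in s.
With the tool pointing down it reaches from about 300 to 775 mm from the base axis. Payload 14.6 kg.
Tool frame: the origin (TCP) lies on the centre line of the jaws, within the pads' length; the fingertips stand ahead of it and the grasp point (between the pads) is the TCP (manip.tip_reach is the z of the fingertips in the tool frame, in mm); z points along the fingers, y is the direction in which the jaws open and shut (so a half turn about z gives the same grasp; the last joint's range is limited). The gripper opens to 94 mm and grips with 3 to 60 N. Pads are 16 mm wide; open, the fingers measure 119 mm over their backs; the gripper's body (75 mm by 177 mm) begins 78 mm behind the grasp point.
Start: joints at [-1.222, 0.3, 1.521, -0, 1.321, -0.067], TCP at [222.149, -503.129, 224.446] pointing down, gripper open.
Joint ranges: [-3.03, 3.03], [-0.79, 2.21], [0.23, 2.52], [-1.04, 4.18], [0, 3.07], [-2.55, 2.55]. Speed limits (rad/s): [2.22, 2.22, 2.57, 3.14, 3.14, 3.14].

### API

Orientations are given as [roll, pitch, yaw] about the fixed x, y, z axes, in that order (R = Rz(yaw) Ry(pitch) Rx(roll)).
In Python, from cell import manip, camera, search_frame, masks_of, tip_of gives the robot as it stands.
- The arm moves only by the tool send_rows, never from a script. Its argument "plan" is a list of rows, each an object with "travel": the shift along the tool's x, y, z in mm, a list of three; "delta_rot": the turn, a rotation vector about the tool's x, y, z in degrees, a list of three; "fingers": the gripper's target within -1 to 1 (shut at 1, half-way at 0, fully open at -1). In form: [{"travel": [dx, dy, dz], "delta_rot": [wx, wy, wz], "fingers": fingers}, ...]. A call has 1 to 20 rows; each row shifts and turns the commanded pose from where the row before left it, along the tool's axes as they then stand; what a row does not reach is not made up. A row lasts 1/8 s, in which the tool goes at most 62.5 mm and 10.7 degrees, less where a joint would pass 70% of its speed; a pose out of reach is approached as far as the arm can. A call is refused whole if a number of a shift passes 62.5 or a number of a turn 10.7, either way. A call with a gripper value outside its range is refused whole. The fingers move at their own pace and stop on an object; "grip_force" is the grip in N (left out, the last holds). Time passes only in rows, so rows that do not move let the fingers close. It gives the time, the measured TCP pose, the force and the opening at its end, in the units of the state.
- manip.read_state(): the state, without advancing time (a new reading comes with each control period).
- camera(name): name is "scene" or "top"; returns a dict with "color" (420x560x3 uint8, red, green, blue), "z_map" (420x560 float32, mm along the optical axis (not along the pixel's ray), 0 where there is no reading), "fov_y" (degrees; the focal length in pixels is half the picture's height over the tangent of half this angle, whatever the lens; pixels are square), "cx", "cy" (the principal point, pixels), "world_from_camera" (4x4, takes a point from camera to world coordinates). Camera axes: x right, y up, looking along -z (the intrinsics and any distortion apply to the point x, -y, -z); pixel columns grow to the right and rows downward; lengths in mm; the calibration is good to about 2 mm. A picture is of the moment at which its call begins.
- manip.sign_off(): hands the job in, once; it reports no verdict.
Trained networks look in the newest picture that a camera, given by its name, has taken for a name from the list of things; names that differ only in an ending like _2 or _b are one class to them, and where a whole thing is asked for, a point or a joint stands for the part that bears it (a point fixed in the world has none). Each returns a list of dicts, best first, with "confidence" (0 to 1); they miss things now and then, are a little off and sometimes report something else, mostly with a low value. They report only what shows in the picture. A call takes as long as a camera call. They do not tell look-alikes from the thing itself.
- search_frame(name, camera): "at" ([x, y, z] in mm, in the coordinates of the camera as it stood for that picture, good to about 4 mm: the middle of the surface that is visible of it).
- masks_of(name, camera): "region" (420x560 bool, what is visible of it).
- tip_of(name, camera): "at" ([x, y, z] in mm, in the coordinates of the camera as it stood for that picture, good to about 4 mm: a listed point, or the origin of a listed thing).
The state is a dict: "clock": time; "joints": joint angles; "qd": joint speeds; "effort": joint torques, N m; "eef_pos": TCP position; "eef_rot": TCP orientation; "wrist_force": force on the tool from outside, world axes, zero at the start; "moment": the same for the moment, N m; "finger_gap": finger opening in mm.
Only numpy, scipy, OpenCV 4.12 (cv2) and the standard library are available. Lean on these libraries where they do the work, as an engineer would, in place of code of your own. Each camera call takes 0.05 s, during which the arm holds its last target. There are 200 camera calls.

### The job

The small chopping board with the handle is dry and can be hung up. Fold the steel peg on the end of the spice shelf out and press it down firmly onto its stop, with about a kilo and clearly less than two, since its thin hinge must not be strained at any time. Then lift the board out of the dish rack and hang it on the peg by the hole in its handle, slid back until it touches the hinge; do it gently, never pressing the board on the peg or the shelf with more than a kilo or so, and leave everything else where it stands.

Things in the scene. Friction and masses are not known exactly. Their poses are not given: they have to be found in the camera images.
- hook (a joint): Hinge of the fold-down steel peg on the spice shelf's end panel, rad: 0 = folded up flat (peg upright), grows as the free end is drawn out from the panel and down; hard stop at 1.31, where the peg sticks out and slopes 15 degrees up to its tip. Starts at 0 to 0.14. Stiff, no spring: it stays where left and takes 0.25 N m (some 5 N near the tip) to turn.
- hinge_leaf (a joint): Springy give of the thin steel leaf that carries the peg and its stop, about the same pin and in the same sense, rad: 0 = unloaded, about 1/60 rad per N m (near the tip: 1 mm for each 16 N). It springs back by itself.
- hook_hinge (a point): Centre of the peg's hinge pin, fixed, 245 mm above the counter, 12 mm off the end panel. Axes: x level along the panel (the pin), -y straight out from the panel, z up. Beside the peg (7.5 to 18.5 mm each way) are knuckles of 8 mm radius round the pin: the hung board's back rests on them. Back plate 40 mm wide, 4 mm thick, from 30 mm below to 54 mm above the pin.
- hook_tip (a point): Free end of the peg, on its middle line, 60 mm from the hinge pin. A straight steel bar with a round nose, no lip, 12 mm wide along the pin and 9 mm thick. Folded up it stands 3.5 mm off its back plate (7.5 mm off the panel) and can be pinched by its sides from above, along the pin. Axes turn with the peg: z along it to the tip, x along the pin.
- shelf: Wooden open spice shelf with jars, fixed, 200 (x) by 300 (y) by 300 mm high; origin under its centre, z up. The peg is on the end panel that faces its -y, midway across; the panel's outer face is at y = -150 mm, its flat top 300 mm above the counter (55 mm above the hinge pin).
- board_center (a point): Centre of the paddle-shaped wooden chopping board standing on edge, handle up, in the dish rack; 0.16 to 0.26 kg. Axes: x across its width, y across its thickness, z to the handle end. 225 mm high, 12 mm thick; blade 140 mm wide and 145 mm high, from 112.5 mm below this point; then the handle, 42 mm wide, 80 mm long, to 112.5 mm above it.
- board_hole (a point): Centre of the 18 mm round hole through the board's handle, 20 mm below the handle's end, 92.5 mm above board_center; the hole's axis is the board's y.
- rack_mid (a point): Middle of the fixed dish rack (grey collapsible tray, steel rim, 240 mm along its x, 320 mm along its y) at rim height, 62 mm above the counter. The boards stand on its floor, 10 mm above the counter, in 16 mm slots along x at y = +125 and +65 mm between wire hoops reaching 88 mm above the counter. The paddle board is in either slot.
- plain_board: Plain white rectangular chopping board without a handle, 150 x 12 x 105 mm high, standing in the other slot of the rack; origin under its centre. Leave it.
- rice_bowl: Ceramic rice bowl, 110 mm across, 55 mm high, in the rack; origin under its centre. Leave it.
- cup: Plastic cup, 76 mm across, 95 mm high, on the far part of the counter; origin under its centre. Leave it.
- pot: Steel soup pot with a hinged bail handle lying down, 150 mm across, 90 mm high, on the far part of the counter; origin under its centre. Leave it.
- cruet: Glass cruet with a steel twist cap, 76 mm across, 157 mm high, on the far part of the counter; origin under its centre. Leave it.
- jar: Ceramic jar with chopsticks, 86 mm across, 120 mm high (sticks to 210 mm), on the counter to the robot's left; origin under its centre. Leave it.
There are look-alikes about, which are no part of the job. What is meant by the part that bears board_center is not orange, red or turquoise, and is the larger of those in its own colour.

How it is judged:
By the outcome, as a careful person would: the job done as asked, in the order asked, and still so for the second after the job is handed in, with the robot touching nothing.
It also fails if it takes over 72 s, if anything falls off the work surface, if the arm or the gripper's body presses on something with over 40 N, if the wrist force passes 120 N, or if a joint passes its speed limit or range.

## Working session

There is one attempt and no reset: what is moved stays moved. The work goes in short steps, Python scripts to look and compute and a tool call to move; the robot and the scene stay as the last step left them, time stands still between calls to the robot, and variables do not carry over. Pictures are saved under pics/ and viewed, about 8 in all and at most 12, crops included, and the job is handed in when it is done.

Besides the shell and the picture viewer there is one more tool, called after "Emit:" by a JSON object that holds its "name" and its "arguments". send_rows: Moves the arm, as the interface text tells. Its arguments: {"type":"object","properties":{"plan":{"type":"array"},"grip_force":{"type":"number"}},"required":["plan"]}

```bash
ls; mkdir -p pics
cat > h.py <<'E'
import numpy as np, cv2
from cell import manip, camera, search_frame, masks_of, tip_of
def w(c,p):
    T=np.array(c["world_from_camera"]); return T[:3,:3]@np.array(p)+T[:3,3]
def cloud(c):
    z=c["z_map"]; h,wd=z.shape; f=h/2/np.tan(np.radians(c["fov_y"])/2)
    v,u=np.mgrid[:h,:wd]; P=np.stack([(u-c["cx"])/f*z,-(v-c["cy"])/f*z,-z],-1)
    T=np.array(c["world_from_camera"]); return P@T[:3,:3].T+T[:3,3]
E
python3 - <<'E'
from h import *
np.set_printoptions(precision=1,suppress=True)
print(manip.read_state())
print({k:getattr(manip,k) for k in dir(manip) if not k.startswith('_')})
im=[]
for n in("scene","top"):
    c=camera(n); print(n,{k:v for k,v in c.items() if k not in("color","z_map")})
    cv2.imwrite(f"pics/{n}0.png",c["color"][...,::-1])
    np.savez(f"/tmp/{n}0.npz",**c)
    for t in["hook_hinge","hook_tip","shelf","board_center","board_hole","rack_mid","plain_board","rice_bowl","cup","pot","cruet","jar"]:
        print(t,[(round(d["confidence"],2),w(c,d["at"])) for d in tip_of(t,n)][:4])
E
```

```text
pics
{'clock': 0.0, 'joints': array([-1.2,  0.3,  1.5,  0. ,  1.3, -0.1]), 'qd': array([-0., -0., -0.,  0., -0., -0.]), 'effort': array([  0. , -53.2, -35.3,   0.1,   0. ,  -0. ]), 'eef_pos': array([ 222.1, -502.9,  223.9]), 'eef_rot': array([-3.1, -0. ,  0.4]), 'wrist_force': array([-1.4, -0.3, -0.2]), 'moment': array([ 0., -0., -0.]), 'finger_gap': 93.95532206292984}
{'Unreachable': <class 'cell.Unreachable'>, 'read_state': <function make.<locals>.<lambda> at 0x7fed7a6bd260>, 'sign_off': <function connect.<locals>.done at 0x7fed7a6bc400>, 'tip_reach': 19.0}
scene {'fov_y': 47.50988855162207, 'cx': 273.5012713803772, 'cy': 209.43196782913418, 'world_from_camera': array([[   0.7,   -0.6,    0.4, 1080.9],
       [   0.7,    0.6,   -0.4, -553.3],
       [   0. ,    0.6,    0.8, 1357.8],
       [   0. ,    0. ,    0. ,    1. ]])}
hook_hinge [(0.86, array([562.2, 221.4, 250.5]))]
hook_tip [(0.54, array([562.5, 212.8, 304.2]))]
shelf [(0.88, array([564.2, 380.8,   0.6])), (0.6, array([782.8, 104. ,   2.8])), (0.58, array([ 487.9, -289.3,   62.5]))]
board_center [(0.89, array([ 747.4, -328
[... 1176 characters left out ...]
ter [(0.73, array([369. ,   3.5, 111.1])), (0.72, array([304.6, 231.9, 110.6])), (0.68, array([ 250.5, -331.1,   76.9])), (0.59, array([776.7, 207.2,  -0.9]))]
board_hole [(0.73, array([ 250.9, -322.1,  144.6])), (0.72, array([367.2,   4. , 205.3])), (0.65, array([301. , 229.9, 204.6])), (0.59, array([ 745.1, -328.8,  140.2]))]
rack_mid [(0.66, array([ 486.8, -291.3,   58.4]))]
plain_board [(0.74, array([ 462.8, -171.4,   11.1]))]
rice_bowl [(0.71, array([ 486.8, -387.5,   10.4]))]
cup [(0.71, array([783.1, 105.5,   1.5]))]
pot [(0.82, array([793.3, -83.3,  -4.5]))]
cruet []
jar [(0.66, array([791.6, -85.3,  -3.6])), (0.65, array([775. , 206.7,  -1.5])), (0.59, array([293.1, 395. ,   0.3]))]
```

View pics/scene0.png

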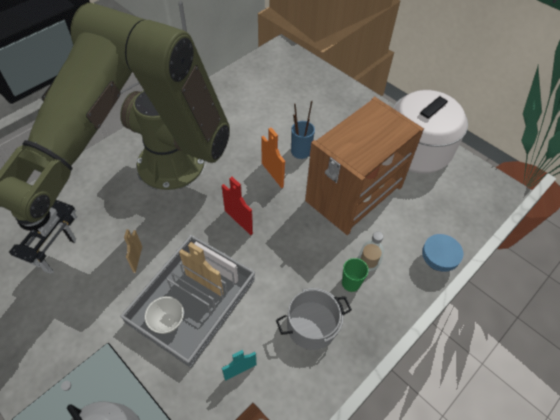

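View pics/top0.png

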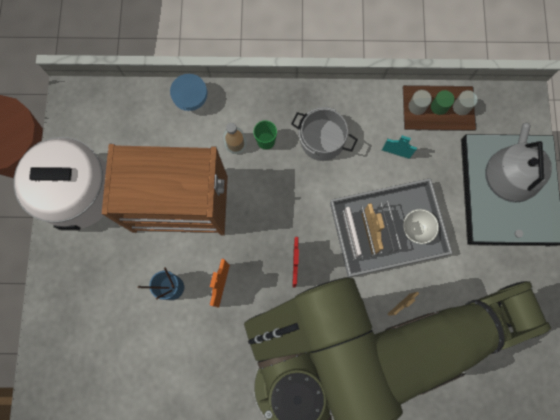

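Run:
```python
from h import *
np.set_printoptions(precision=1,suppress=True)
for n in("scene","top"):
    c=dict(np.load(f"/tmp/{n}0.npz")); P=cloud(c); C=c["color"]
    X,Y,Z=P[...,0],P[...,1],P[...,2]
    def rep(name,m):
        print(n,name,m.sum(), 'px',np.median(np.argwhere(m),0)[::-1] if m.any() else'', 'med',np.median(P[m],0) if m.any() else'', 'lo',np.percentile(P[m],2,axis=0) if m.any() else'', 'hi',np.percentile(P[m],98,axis=0) if m.any() else'', 'rgb',np.median(C[m],0) if m.any() else'')
    rep("shelftop",(abs(Z-300)<6)&(abs(X-562)<130)&(Y>225)&(Y<560))
    rep("peg",(abs(X-562)<12)&(Y>195)&(Y<231)&(Z>240)&(Z<320))
    rep("rackboard",(abs(X-470)<90)&(abs(Y+229)<25)&(Z>95)&(Z<245))
    rep("rackboard_handle",(abs(X-470)<90)&(abs(Y+229)<25)&(Z>180)&(Z<245))
    rep("plain",(abs(X-466)<95)&(abs(Y+171)<20)&(Z>95)&(Z<125))
```

```text
scene shelftop 4562 px [367. 137.] med [570.7 366.7 299.9] lo [474.4 230.4 295.2] hi [659.8 521.  304.3] rgb [147. 107.  75.]
scene peg 136 px [332. 168.] med [566.3 215.9 277.1] lo [551.1 208.9 243.8] hi [573.4 230.1 304.5] rgb [88. 89. 89.]
scene rackboard 708 px [199. 262.] med [ 480.4 -234.5  153.5] lo [ 410.7 -251.    97.6] hi [ 539.8 -215.2  237.2] rgb [115.  98.  72.]
scene rackboard_handle 194 px [196. 252.] med [ 476.7 -234.   218.5] lo [ 452.5 -241.4  182.9] hi [ 494.7 -222.2  238.5] rgb [122.  105.5  79.5]
scene plain 250 px [217.5 257. ] med [ 478.9 -171.   113. ] lo [ 400.2 -186.6   96. ] hi [ 537.2 -154.1  120.5] rgb [178.5 175.  173.5]
top shelftop 7143 px [160. 180.] med [561.4 378.7 299.7] lo [471.1 234.5 294.7] hi [655.2 523.5 305.1] rgb [133.  93.  63.]
top peg 92 px [219. 183.] med [558.8 219.4 286.5] lo [551.3 211.  244.3] hi [573.3 230.8 305.5] rgb [80.5 81.5 80. ]
top rackboard 473 px [375. 225.] med [ 465.9 -227.4  155.6] lo [ 403.9 -245.7   98.5] hi [ 533.  -211.1  238.1] rgb [131. 109.  78.]
top rackboard_handle 135 px [378. 222.] med [ 468.6 -227.8  228.2] lo [ 449.2 -240.3  182.3] hi [ 489.4 -220.5  241.6] rgb [145. 121.  87.]
top plain 232 px [353. 232.] med [ 458.8 -170.   113.7] lo [ 391.7 -188.9   98.3] hi [ 531.2 -152.4  120.8] rgb [195. 189. 185.]
```

The scene shot shows the tan paddle board in the rack (about 200,265), the plain white board behind it (217,257), and the peg folded up on the shelf end at (333,168). The orange, red, turquoise and small tan boards are the look-alikes. Next I'll fit the angles.

```bash
cat >> h.py <<'E'
def plane(Q,it=8):
    Q=Q.copy()
    for _ in range(it):
        m=Q.mean(0); n=np.linalg.svd(Q-m,full_matrices=False)[2][2]; r=(Q-m)@n
        Q=Q[abs(r)<max(1.5,2*r.std())]
    return m,n,r.std(),len(Q)
E
python3 - <<'E'
from h import *
np.set_printoptions(precision=2,suppress=True)
cs={n:dict(np.load(f"/tmp/{n}0.npz")) for n in("scene","top")}
for n,c in cs.items():
    P=cloud(c);C=c["color"].astype(int);X,Y,Z=P[...,0],P[...,1],P[...,2]
    m=(abs(Z-300)<6)&(abs(X-562)<130)&(Y>222)&(Y<560)
    m=cv2.morphologyEx(m.astype(np.uint8),cv2.MORPH_OPEN,np.ones((3,3)))>0
    print(n,"shelf rect",cv2.minAreaRect(P[m][:,:2].astype(np.float32)))
    m=(abs(X-562)<90)&(Y>205)&(Y<245)&(Z>40)&(Z<225); 
    if m.sum()>50: print("panel",plane(P[m]))
    m=(abs(X-470)<90)&(Y>-260)&(Y<-210)&(Z>100)&(Z<245)&(C[...,0]-C[...,2]>25)
    print("board",plane(P[m])); 
    m=m&(Z>170); print("handle",plane(P[m]),P[m].min(0),P[m].max(0))
    m=(abs(X-466)<95)&(abs(Y+171)<25)&(Z>112)&(Z<122); print("plain top",P[m].mean(0),cv2.minAreaRect(P[m][:,:2].astype(np.float32)))
    # rim
    m=(abs(Z-62)<5)&(abs(X-488)<170)&(abs(Y+290)<200)
    print("rim",cv2.minAreaRect(P[m][:,:2].astype(np.float32)))
    # peg band
    m=(abs(X-562)<30)&(Y>195)&(Y<226)&(Z>235)&(Z<320)
    for z in range(240,315,8):
        k=m&(abs(Z-z)<4)
        if k.any(): print(z,k.sum(),P[k].min(0),P[k].max(0),np.median(P[k],0))
S=cs["scene"]["color"][135:205,300:370,::-1]; T=cs["top"]["color"][160:215,190:245,::-1]; B=cs["scene"]["color"][235:305,165:235,::-1]
cv2.imwrite("pics/crop1.png",np.hstack([cv2.resize(i,(400,400),interpolation=cv2.INTER_CUBIC) for i in(S,B)]))
E
```

```text
scene shelf rect ((565.807861328125, 377.5517578125), (306.5166320800781, 198.8477020263672), 89.28614807128906)
panel (array([564.64, 229.37, 135.27]), array([-0.02, -1.  ,  0.  ]), np.float64(1.2889918519897678), 1393)
board (array([ 476.45, -236.38,  153.  ]), array([ 0.23, -0.97,  0.  ]), np.float64(0.836290078475039), 441)
handle (array([ 475.94, -235.54,  207.34]), array([-0.25,  0.97, -0.02]), np.float64(1.6496721324759644), 156) [ 449.9  -242.24  170.17] [ 501.3  -220.05  240.67]
plain top [ 471.33 -171.29  115.64] ((466.30145263671875, -172.59881591796875), (146.19711303710938, 14.33922004699707), 13.595844268798828)
rim ((488.69842529296875, -294.05322265625), (250.53538513183594, 329.64642333984375), 13.398979187011719)
240 12 [546.9  209.58 236.57] [584.24 224.69 243.92] [577.83 212.26 242.47]
248 37 [537.91 208.42 244.19] [583.24 226.   251.76] [569.76 214.39 248.76]
256 31 [546.91 206.66 252.19] [582.4  225.33 259.87] [568.09 214.88 254.19]
264 17 [543.59 211.26 260.09] [584.13 225.77 267.44] [566.85 222.12 263.61]
272 14 [547.16 211.46 268.8 ] [590.74 225.51 275.13] [5
[... 1119 characters left out ...]
555.31 219.2  241.96]
248 32 [543.01 211.41 244.38] [577.73 226.   251.99] [555.09 215.74 249.01]
256 17 [541.41 210.04 252.55] [577.02 224.25 259.56] [549.92 215.95 254.02]
264 3 [550.42 212.83 262.27] [560.22 225.94 267.12] [555.96 220.46 266.09]
272 3 [555.4  214.64 269.16] [568.88 225.91 272.31] [555.5  217.39 269.39]
280 3 [556.46 213.85 276.15] [556.5  219.4  276.28] [556.48 216.63 276.21]
288 6 [544.45 212.29 287.88] [560.83 225.97 291.41] [556.05 221.67 289.83]
296 11 [546.31 211.74 292.61] [579.   225.96 299.79] [559.87 225.2  294.43]
304 12 [555.01 211.06 300.24] [566.97 219.65 304.55] [561.06 216.54 301.89]
312 2 [557.87 212.31 309.8 ] [561.55 218.28 313.29] [559.71 215.29 311.55]
```

View pics/crop1.png

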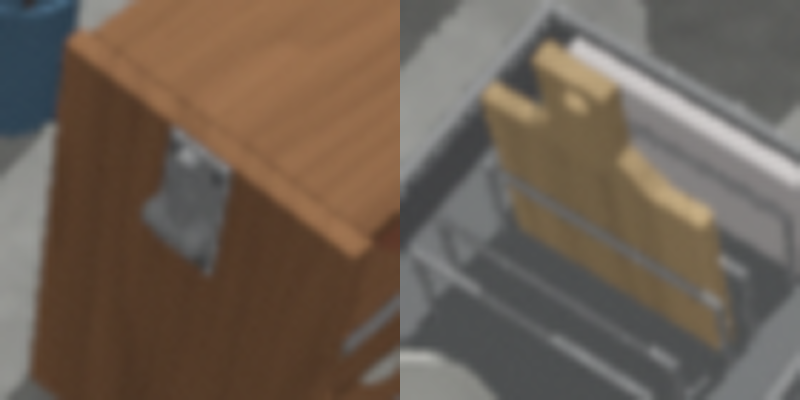

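Emit:
{"name": "send_rows", "arguments": {"plan": [{"travel":[0,0,-25],"delta_rot":[0,0,-9.36],"fingers":-1},{"travel":[0,0,-25],"delta_rot":[0,0,-9.36],"fingers":-1},{"travel":[0,0,-25],"delta_rot":[0,0,-9.36],"fingers":-1},{"travel":[0,0,-25],"delta_rot":[0,0,-9.36],"fingers":-1},{"travel":[0,0,-25],"delta_rot":[0,0,-9.36],"fingers":-1},{"travel":[0,0,-25],"delta_rot":[0,0,-9.36],"fingers":-1},{"travel":[0,0,-25],"delta_rot":[0,0,-9.36],"fingers":-1},{"travel":[36,16.5,0],"delta_rot":[0,0,0],"fingers":-0.8},{"travel":[36,16.5,0],"delta_rot":[0,0,0],"fingers":-0.6},{"travel":[36,16.5,0],"delta_rot":[0,0,0],"fingers":-0.5},{"travel":[36,16.5,0],"delta_rot":[0,0,0],"fingers":-0.4},{"travel":[36,16.5,0],"delta_rot":[0,0,0],"fingers":-0.4},{"travel":[36,16.5,0],"delta_rot":[0,0,0],"fingers":-0.4},{"travel":[36,16.5,0],"delta_rot":[0,0,0],"fingers":-0.4},{"travel":[36,16.5,0],"delta_rot":[0,0,0],"fingers":-0.4},{"travel":[36,16.5,0],"delta_rot":[0,0,0],"fingers":-0.4},{"travel":[36,16.5,0],"delta_rot":[0,0,0],"fingers":-0.4},{"travel":[36,16.5,0],"delta_rot":[0,0,0],"fingers":-0.4},{"travel":[36,16.5,0],"delta_rot":[0,0,0],"fingers":-0.4},{"travel":[36,16.5,0],"delta_rot":[0,0,0],"fingers":-0.4}], "grip_force": 8}}

```text
clock: 3.8
eef_pos: [442.4, -36.3, 399.6]
eef_rot: [3.141, 0.0, 1.559]
wrist_force: [0.8, -1.7, -0.0]
finger_gap: 65.1
```

```bash
cat >> h.py <<'E'
from scipy.spatial.transform import Rotation as Ro
def go(pos=None,rpy=None):
    s=manip.read_state(); R=Ro.from_euler('xyz',s["eef_rot"])
    out="t %.2f pos %s rpy(deg) %s F %s M %s gap %.1f"%(s["clock"],np.round(s["eef_pos"],2),np.round(np.degrees(s["eef_rot"]),2),np.round(s["wrist_force"],1),np.round(s["moment"],2),s["finger_gap"])
    print(out)
    if pos is not None: print(" travel(tool)",np.round(R.inv().apply(np.array(pos)-s["eef_pos"]),2))
    if rpy is not None: print(" rotvec deg(tool)",np.round(np.degrees((R.inv()*Ro.from_euler('xyz',np.radians(rpy))).as_rotvec()),2))
E
python3 - <<'E'
from h import *
go([562.2,205,390],[180,0,89.3])
# refine from the scene/top again (arm out of the way of the rack)
np.set_printoptions(precision=1,suppress=True)
for n in("scene","top"):
    c=camera(n); np.savez(f"/tmp/{n}1.npz",**c)
    for t in["hook_hinge","hook_tip","board_center","board_hole"]:
        print(n,t,[(round(d["confidence"],2),w(c,d["at"])) for d in tip_of(t,n)][:6])
E
```

```text
t 3.80 pos [442.36 -36.32 399.57] rpy(deg) [1.7998e+02 1.0000e-02 8.9350e+01] F [ 0.8 -1.7 -0. ] M [-0.05 -0.09 -0.  ] gap 65.1
 travel(tool) [242.66 117.09   9.59]
 rotvec deg(tool) [0.02 0.01 0.05]
scene hook_hinge [(0.57, array([560.8, 221. , 246. ]))]
scene hook_tip [(0.57, array([788.7, -85.3,  -0.7])), (0.42, array([563.5, 212.1, 304.6]))]
scene board_center [(0.78, array([ 468.4, -231.2,  122.4])), (0.75, array([370.5,   2.7, 113.4])), (0.59, array([ 250.4, -327.7,   80.8])), (0.56, array([ 750.5, -331.4,   78.8]))]
scene board_hole [(0.96, array([ 471.2, -229.4,  217.4])), (0.89, array([ 746.4, -331.3,  145.6])), (0.82, array([368.4,   3.9, 203.9])), (0.72, array([305. , 226.9, 202.4])), (0.61, array([ 248.1, -318.7,  143.6]))]
top hook_hinge [(0.71, array([561.8, 218.3, 243.9]))]
top hook_tip [(0.57, array([561.5, 215.9, 304.1]))]
top board_center [(0.89, array([ 744.8, -328.4,   77.8])), (0.75, array([306.9, 234.1, 116. ])), (0.61, array([ 249. , -327.4,   79. ])), (0.57, array([ 470.7, -232.2,  120.7]))]
top board_hole [(0.74, array([ 251.3, -324.2,  141.5])), (0.73, array([562.4, 218. , 239.4])), (0.59, array([297.4, 231.6, 202.7])), (0.57, array([ 746.6, -327.5,  142.2])), (0.55, array([ 467.6, -231. ,  212.6]))]
```

Emit:
{"name": "send_rows", "arguments": {"plan": [{"travel":[36,16.7,0],"delta_rot":[0,0,0],"fingers":0},{"travel":[36,16.7,0],"delta_rot":[0,0,0],"fingers":0.2},{"travel":[36,16.7,0],"delta_rot":[0,0,0],"fingers":0.3},{"travel":[36,16.7,0],"delta_rot":[0,0,0],"fingers":0.3},{"travel":[36,16.7,0],"delta_rot":[0,0,0],"fingers":0.3},{"travel":[36,16.7,0],"delta_rot":[0,0,0],"fingers":0.3},{"travel":[24,11,10],"delta_rot":[0,0,0],"fingers":0.3},{"travel":[12,6,10],"delta_rot":[0,0,0],"fingers":0.3},{"travel":[0,0,20],"delta_rot":[0,0,0],"fingers":0.3},{"travel":[0,0,20],"delta_rot":[0,0,0],"fingers":0.3},{"travel":[0,0,10],"delta_rot":[0,0,0],"fingers":0.3},{"travel":[0,0,0],"delta_rot":[0,0,0],"fingers":0.3},{"travel":[0,0,0],"delta_rot":[0,0,0],"fingers":0.3}]}}

```text
clock: 5.92
eef_pos: [562.3, 212.9, 330.4]
eef_rot: [3.14, -0.0, 1.559]
wrist_force: [-0.5, 0.5, 0.0]
finger_gap: 32.8
```

Run:
```python
from h import *
go([562.2,214.5,305],[180,0,89.3])
c=camera("scene"); d=camera("top")
S=c["color"][110:190,290:370,::-1]; T=d["color"][150:220,190:260,::-1]
cv2.imwrite("pics/c2.png",np.hstack([cv2.resize(i,(400,400),interpolation=cv2.INTER_CUBIC) for i in(S,T)]))
```

```text
t 5.92 pos [562.27 212.89 330.4 ] rpy(deg) [ 1.7993e+02 -2.0000e-02  8.9330e+01] F [-0.5  0.5  0. ] M [-0.03 -0.1  -0.02] gap 32.8
 travel(tool) [ 1.6  -0.12 25.4 ]
 rotvec deg(tool) [ 0.07 -0.02  0.03]
```

View pics/c2.png

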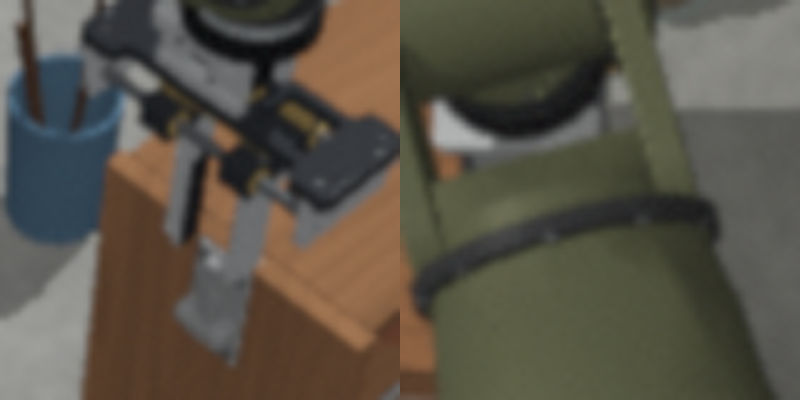

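In the scene crop, the open fingers straddle the peg tip from above. Now I'll descend and pinch.

Emit:
{"name": "send_rows", "arguments": {"plan": [{"travel":[0.5,0,9],"delta_rot":[0,0,0],"fingers":0.3},{"travel":[0.5,0,9],"delta_rot":[0,0,0],"fingers":0.3},{"travel":[0,0,7],"delta_rot":[0,0,0],"fingers":0.4},{"travel":[0,0,0],"delta_rot":[0,0,0],"fingers":0.55},{"travel":[0,0,0],"delta_rot":[0,0,0],"fingers":0.65},{"travel":[0,0,0],"delta_rot":[0,0,0],"fingers":0.72},{"travel":[0,0,0],"delta_rot":[0,0,0],"fingers":0.8},{"travel":[0,0,0],"delta_rot":[0,0,0],"fingers":0.9},{"travel":[0,0,0],"delta_rot":[0,0,0],"fingers":0.9}], "grip_force": 8}}

```text
clock: 7.15
eef_pos: [562.4, 214.0, 304.8]
eef_rot: [3.141, -0.0, 1.559]
wrist_force: [4.6, 0.2, 2.9]
finger_gap: 12.1
```

Run:
```python
from h import *
go([562.2,214.5,305],[180,0,89.3])
```

```text
t 7.15 pos [562.36 214.01 304.76] rpy(deg) [ 1.7994e+02 -1.0000e-02  8.9340e+01] F [4.6 0.2 2.9] M [ 0.02 -0.95 -0.05] gap 12.1
 travel(tool) [ 0.49 -0.17 -0.24]
 rotvec deg(tool) [ 0.06 -0.01  0.04]
```

Emit:
{"name": "send_rows", "arguments": {"plan": [{"travel":[0,0.4,0],"delta_rot":[0,0,0],"fingers":0.9},{"travel":[-3,0,0.3],"delta_rot":[0,0,0],"fingers":0.9},{"travel":[-3,0,0.5],"delta_rot":[0,0,0],"fingers":0.9},{"travel":[-3,0,0.7],"delta_rot":[0,0,0],"fingers":0.9},{"travel":[-2.9,0,0.8],"delta_rot":[0,0,0],"fingers":0.9}]}}

```text
clock: 7.78
eef_pos: [562.4, 202.7, 302.8]
eef_rot: [3.14, -0.002, 1.56]
wrist_force: [2.8, 4.1, 5.2]
finger_gap: 12.2
```

Run:
```python
from h import *
go()
```

```text
t 7.78 pos [562.38 202.73 302.76] rpy(deg) [ 1.7994e+02 -1.0000e-01  8.9380e+01] F [2.8 4.1 5.2] M [ 0.87 -0.7   0.  ] gap 12.2
```

Emit:
{"name": "send_rows", "arguments": {"plan": [{"travel":[-2.9,0.3,0.6],"delta_rot":[0,0,0],"fingers":0.9},{"travel":[-2.8,0.3,0.8],"delta_rot":[0,0,0],"fingers":0.9},{"travel":[-2.7,0,1.2],"delta_rot":[0,0,0],"fingers":0.9},{"travel":[-2.7,0,1.4],"delta_rot":[0,0,0],"fingers":0.9},{"travel":[-2.6,0,1.6],"delta_rot":[0,0,0],"fingers":0.9}]}}

```text
clock: 8.4
eef_pos: [562.6, 188.5, 297.0]
eef_rot: [3.142, -0.001, 1.56]
wrist_force: [-1.4, 3.3, 6.6]
finger_gap: 11.9
```

Run:
```python
from h import *
go()
```

```text
t 8.40 pos [562.55 188.5  297.01] rpy(deg) [ 1.800e+02 -3.000e-02  8.936e+01] F [-1.4  3.3  6.6] M [0.51 0.12 0.05] gap 11.9
```

Emit:
{"name": "send_rows", "arguments": {"plan": [{"travel":[-2.9,0,1.5],"delta_rot":[0,0,0],"fingers":0.9},{"travel":[-2.6,0,2.0],"delta_rot":[0,0,0],"fingers":0.9},{"travel":[-2.5,0,2.2],"delta_rot":[0,0,0],"fingers":0.9},{"travel":[-2.3,0,2.3],"delta_rot":[0,0,0],"fingers":0.9},{"travel":[-2.2,0,2.5],"delta_rot":[0,0,0],"fingers":0.9}]}}

```text
clock: 9.02
eef_pos: [562.5, 175.5, 286.7]
eef_rot: [3.141, 0.0, 1.559]
wrist_force: [-1.2, -0.9, 8.3]
finger_gap: 11.5
```

Run:
```python
from h import *
go()
```

```text
t 9.03 pos [562.46 175.5  286.65] rpy(deg) [1.7999e+02 2.0000e-02 8.9340e+01] F [-1.2 -0.9  8.3] M [-0.2   0.28 -0.06] gap 11.5
```

Emit:
{"name": "send_rows", "arguments": {"plan": [{"travel":[-2.5,0,2.0],"delta_rot":[0,0,0],"fingers":0.9},{"travel":[-1.9,0,2.4],"delta_rot":[0,0,0],"fingers":0.9},{"travel":[-1.7,0,2.6],"delta_rot":[0,0,0],"fingers":0.9},{"travel":[-1.5,0,2.7],"delta_rot":[0,0,0],"fingers":0.9}]}}

```text
clock: 9.52
eef_pos: [562.3, 167.8, 276.7]
eef_rot: [-3.141, 0.001, 1.559]
wrist_force: [-1.8, -2.4, 7.5]
finger_gap: 11.6
```

Run:
```python
from h import *
go()
```

```text
t 9.53 pos [562.33 167.75 276.73] rpy(deg) [-1.7998e+02  4.0000e-02  8.9330e+01] F [-1.8 -2.4  7.5] M [-0.32  0.23  0.04] gap 11.6
```

Emit:
{"name": "send_rows", "arguments": {"plan": [{"travel":[0,0,0],"delta_rot":[0,0,0],"fingers":0.6},{"travel":[0,0,0],"delta_rot":[0,0,0],"fingers":0.5},{"travel":[0,0,0],"delta_rot":[0,0,0],"fingers":0.5},{"travel":[0,0,-12],"delta_rot":[0,0,0],"fingers":0.5},{"travel":[0,0,-15],"delta_rot":[0,0,0],"fingers":0.5},{"travel":[2,0,-8],"delta_rot":[0,0,0],"fingers":0.5},{"travel":[2,0,0],"delta_rot":[0,0,0],"fingers":1},{"travel":[0,0,0],"delta_rot":[0,0,0],"fingers":1},{"travel":[0,0,0],"delta_rot":[0,0,0],"fingers":1},{"travel":[0,0,0],"delta_rot":[0,0,0],"fingers":1},{"travel":[0,0,8],"delta_rot":[0,0,0],"fingers":1},{"travel":[0,0,6],"delta_rot":[0,0,0],"fingers":1},{"travel":[0,0,0],"delta_rot":[0,0,0],"fingers":1}]}}

```text
clock: 11.15
eef_pos: [562.8, 171.6, 297.4]
eef_rot: [3.141, 0.001, 1.559]
wrist_force: [0.6, -3.0, 5.4]
finger_gap: 0.4
```

Run:
```python
from h import *
go()
```

```text
t 11.15 pos [562.83 171.63 297.37] rpy(deg) [1.7995e+02 6.0000e-02 8.9310e+01] F [ 0.6 -3.   5.4] M [-0.66 -0.16 -0.02] gap 0.4
```

Emit:
{"name": "send_rows", "arguments": {"plan": [{"travel":[0,0,1.5],"delta_rot":[0,0,0],"fingers":1},{"travel":[0,0,1.5],"delta_rot":[0,0,0],"fingers":1},{"travel":[0,0,1.5],"delta_rot":[0,0,0],"fingers":1},{"travel":[0,0,1.5],"delta_rot":[0,0,0],"fingers":1},{"travel":[0,0,1.5],"delta_rot":[0,0,0],"fingers":1},{"travel":[0,0,1.5],"delta_rot":[0,0,0],"fingers":1},{"travel":[0,0,0],"delta_rot":[0,0,0],"fingers":1}]}}

```text
clock: 12.02
eef_pos: [562.8, 172.0, 288.5]
eef_rot: [3.141, 0.0, 1.559]
wrist_force: [1.5, -3.2, 5.4]
finger_gap: 0.3
```

Run:
```python
from h import *
go()
```

```text
t 12.03 pos [562.82 171.97 288.46] rpy(deg) [1.7994e+02 2.0000e-02 8.9320e+01] F [ 1.5 -3.2  5.4] M [-0.48 -0.2   0.01] gap 0.3
```

Emit:
{"name": "send_rows", "arguments": {"plan": [{"travel":[0,0,1.2],"delta_rot":[0,0,0],"fingers":1},{"travel":[0,0,1.2],"delta_rot":[0,0,0],"fingers":1},{"travel":[0,0,1.2],"delta_rot":[0,0,0],"fingers":1},{"travel":[0,0,0],"delta_rot":[0,0,0],"fingers":1}]}}

```text
clock: 12.52
eef_pos: [562.7, 172.2, 284.7]
eef_rot: [3.141, 0.0, 1.559]
wrist_force: [0.5, -1.8, 4.4]
finger_gap: 0.3
```

Run:
```python
from h import *
go()
```

```text
t 12.53 pos [562.67 172.19 284.69] rpy(deg) [1.7999e+02 1.0000e-02 8.9340e+01] F [ 0.5 -1.8  4.4] M [-0.38 -0.23  0.06] gap 0.3
```

Emit:
{"name": "send_rows", "arguments": {"plan": [{"travel":[0,0,0.8],"delta_rot":[0,0,0],"fingers":1},{"travel":[0,0,0.8],"delta_rot":[0,0,0],"fingers":1},{"travel":[0,0,0],"delta_rot":[0,0,0],"fingers":1}]}}

```text
clock: 12.9
eef_pos: [562.6, 172.3, 283.1]
eef_rot: [3.142, 0.0, 1.559]
wrist_force: [-0.3, -1.1, 4.5]
finger_gap: 0.1
```

Run:
```python
from h import *
go()
```

```text
t 12.90 pos [562.62 172.29 283.11] rpy(deg) [180.     0.    89.34] F [-0.3 -1.1  4.5] M [-0.41 -0.17 -0.  ] gap 0.1
```

Emit:
{"name": "send_rows", "arguments": {"plan": [{"travel":[0,0,0.7],"delta_rot":[0,0,0],"fingers":1},{"travel":[0,0,0.5],"delta_rot":[0,0,0],"fingers":1},{"travel":[0,0,0],"delta_rot":[0,0,0],"fingers":1}]}}

```text
clock: 13.28
eef_pos: [562.7, 172.2, 282.3]
eef_rot: [3.141, 0.0, 1.559]
wrist_force: [-0.9, -3.0, 6.8]
finger_gap: 0.7
```

Run:
```python
from h import *
go()
```

```text
t 13.28 pos [562.7  172.23 282.31] rpy(deg) [179.96   0.    89.34] F [-0.9 -3.   6.8] M [-0.56 -0.05  0.01] gap 0.7
```

Emit:
{"name": "send_rows", "arguments": {"plan": [{"travel":[0,0,0.4],"delta_rot":[0,0,0],"fingers":1},{"travel":[0,0,0.2],"delta_rot":[0,0,0],"fingers":1},{"travel":[0,0,0],"delta_rot":[0,0,0],"fingers":1}]}}

```text
clock: 13.65
eef_pos: [562.8, 172.2, 282.0]
eef_rot: [3.14, 0.0, 1.559]
wrist_force: [-0.2, -3.2, 9.8]
finger_gap: 0.6
```

Run:
```python
from h import *
go()
```

```text
t 13.65 pos [562.77 172.18 282.05] rpy(deg) [179.93   0.    89.34] F [-0.2 -3.2  9.8] M [-0.63 -0.   -0.07] gap 0.6
```

Emit:
{"name": "send_rows", "arguments": {"plan": [{"travel":[0,0,0.3],"delta_rot":[0,0,0],"fingers":1},{"travel":[0,0,0],"delta_rot":[0,0,0],"fingers":1}]}}

```text
clock: 13.9
eef_pos: [562.8, 172.2, 281.9]
eef_rot: [3.14, 0.0, 1.559]
wrist_force: [0.1, -2.9, 10.3]
finger_gap: 0.2
```

Emit:
{"name": "send_rows", "arguments": {"plan": [{"travel":[0,0,-10],"delta_rot":[0,0,0],"fingers":1},{"travel":[0,0,-30],"delta_rot":[0,0,-4.7],"fingers":1},{"travel":[0,0,-30],"delta_rot":[0,0,-4.7],"fingers":1},{"travel":[0,0,-30],"delta_rot":[0,0,-4.7],"fingers":0},{"travel":[-31,-15.25,0],"delta_rot":[0,0,0],"fingers":0},{"travel":[-31,-15.25,0],"delta_rot":[0,0,0],"fingers":-0.3},{"travel":[-31,-15.25,0],"delta_rot":[0,0,0],"fingers":-0.3},{"travel":[-31,-15.25,0],"delta_rot":[0,0,0],"fingers":-0.3},{"travel":[-31,-15.25,0],"delta_rot":[0,0,0],"fingers":-0.3},{"travel":[-31,-15.25,0],"delta_rot":[0,0,0],"fingers":-0.3},{"travel":[-31,-15.25,0],"delta_rot":[0,0,0],"fingers":-0.3},{"travel":[-31,-15.25,0],"delta_rot":[0,0,0],"fingers":-0.3},{"travel":[-31,-15.25,0],"delta_rot":[0,0,0],"fingers":-0.3},{"travel":[-31,-15.25,0],"delta_rot":[0,0,0],"fingers":-0.3},{"travel":[-31,-15.25,0],"delta_rot":[0,5,0],"fingers":-0.3},{"travel":[-31,-15.25,0],"delta_rot":[0,5,0],"fingers":-0.3},{"travel":[0,0,0],"delta_rot":[0,5,0],"fingers":-0.3},{"travel":[0,0,0],"delta_rot":[0,0,0],"fingers":-0.3}]}}

```text
clock: 16.15
eef_pos: [471.1, -232.7, 377.4]
eef_rot: [-3.14, -0.263, 1.804]
wrist_force: [-0.8, 0.9, 0.1]
finger_gap: 61.2
```

Run:
```python
from h import *
a=np.radians(103.4); by=np.array([np.cos(a),np.sin(a),0])
tgt=np.array([470.2,-231,217])-2.5*by
tz=np.array([0,0,-1])*np.cos(np.radians(15))+by*np.sin(np.radians(15))
go(tgt-60*tz)
print(np.degrees(Ro.from_matrix(np.c_[np.cross(np.r_[np.sin(a),-np.cos(a),0],tz),np.r_[np.sin(a),-np.cos(a),0],tz]).as_euler('xyz')))
c=camera("scene"); P=cloud(c); np.set_printoptions(precision=1,suppress=True)
for t in["hook_hinge","hook_tip","board_center","board_hole"]:
    print(t,[(round(d["confidence"],2),w(c,d["at"])) for d in tip_of(t,"scene")][:6])
S=c["color"][130:200,295:365,::-1]; B=c["color"][180:300,130:250,::-1]
cv2.imwrite("pics/c3.png",np.hstack([cv2.resize(i,(400,400),interpolation=cv2.INTER_CUBIC) for i in(S,B)]))
```

```text
t 16.15 pos [ 471.06 -232.67  377.36] rpy(deg) [-179.92  -15.08  103.35] F [-0.8  0.9  0.1] M [-0.15 -0.16  0.03] gap 61.2
 travel(tool) [-42.3   -0.31  94.66]
[-180.   -15.   103.4]
hook_hinge [(0.8, array([561.4, 224.5, 250.8]))]
hook_tip [(0.46, array([563. , 156.8, 260.7])), (0.46, array([561.8, 380.3,  -1. ]))]
board_center [(0.94, array([ 470.6, -230.3,  128.2])), (0.86, array([ 252. , -324.4,   81.3])), (0.72, array([ 751.2, -326.2,   81.3])), (0.68, array([304.4, 229.9, 112.4])), (0.57, array([374.4,   4.2, 117.8]))]
board_hole [(0.83, array([ 748.5, -332.1,  147.9])), (0.8, array([370.1,   3.5, 204.6])), (0.66, array([ 470.7, -229.8,  217.6])), (0.61, array([ 251.1, -320.8,  141.7])), (0.56, array([307. , 227. , 203.4]))]
```

View pics/c3.png

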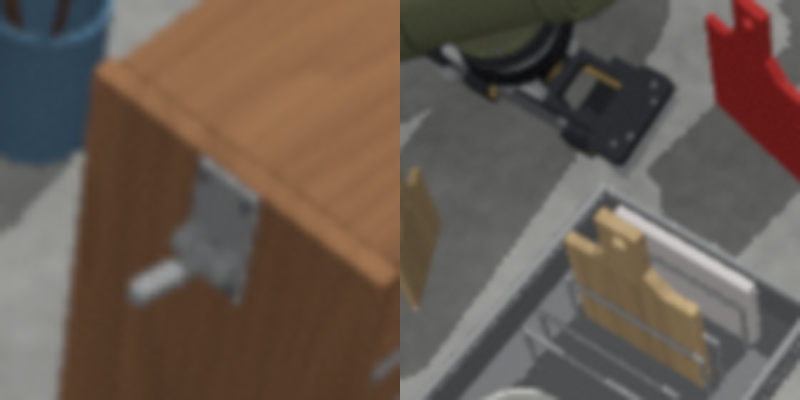

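The scene crop shows the peg folded out with its tip at crop (140,290). The board handle stands free in the rack at crop (620,240), ready for the grasp.

Emit:
{"name": "send_rows", "arguments": {"plan": [{"travel":[-14.1,-0.1,31.5],"delta_rot":[0,0,0],"fingers":-0.3},{"travel":[-14.1,-0.1,31.5],"delta_rot":[0,0,0],"fingers":-0.3},{"travel":[-14.1,-0.1,31.5],"delta_rot":[0,0,0],"fingers":-0.3},{"travel":[0,0,20],"delta_rot":[0,0,0],"fingers":-0.3},{"travel":[0,0,20],"delta_rot":[0,0,0],"fingers":-0.3},{"travel":[0,0,15],"delta_rot":[0,0,0],"fingers":-0.3},{"travel":[0,0,5],"delta_rot":[0,0,0],"fingers":-0.3},{"travel":[0,0,0],"delta_rot":[0,0,0],"fingers":-0.2},{"travel":[0,0,0],"delta_rot":[0,0,0],"fingers":-0.1},{"travel":[0,0,0],"delta_rot":[0,0,0],"fingers":0},{"travel":[0,0,0],"delta_rot":[0,0,0],"fingers":0.1},{"travel":[0,0,0],"delta_rot":[0,0,0],"fingers":0.15},{"travel":[0,0,0],"delta_rot":[0,0,0],"fingers":0.4},{"travel":[0,0,0],"delta_rot":[0,0,0],"fingers":0.4}], "grip_force": 10}}

```text
clock: 18.15
eef_pos: [471.1, -232.8, 218.3]
eef_rot: [3.141, -0.262, 1.806]
wrist_force: [1.5, 0.7, 1.7]
finger_gap: 42.1
```

Run:
```python
from h import *
go()
```

```text
t 18.15 pos [ 471.08 -232.84  218.26] rpy(deg) [179.99 -14.99 103.45] F [1.5 0.7 1.7] M [-0.02 -0.36 -0.07] gap 42.1
```

Emit:
{"name": "send_rows", "arguments": {"plan": [{"travel":[0,0,0],"delta_rot":[0,0,0],"fingers":0.4},{"travel":[0,0,0],"delta_rot":[0,0,0],"fingers":0.4},{"travel":[1.3,0,-4.8],"delta_rot":[0,0,0],"fingers":0.4},{"travel":[3.9,0,-14.5],"delta_rot":[0,0,0],"fingers":0.4},{"travel":[5.2,0,-19.3],"delta_rot":[0,0,0],"fingers":0.4},{"travel":[5.2,0,-19.3],"delta_rot":[0,0,0],"fingers":0.4},{"travel":[5.2,0,-19.3],"delta_rot":[0,0,0],"fingers":0.4},{"travel":[5.2,0,-19.3],"delta_rot":[0,0,0],"fingers":0.4},{"travel":[3.9,0,-14.5],"delta_rot":[0,0,0],"fingers":0.4},{"travel":[0,0,0],"delta_rot":[0,0,0],"fingers":0.4},{"travel":[0,0,0],"delta_rot":[0,0,0],"fingers":0.4}], "grip_force": 30}}

```text
clock: 19.52
eef_pos: [470.8, -232.6, 332.4]
eef_rot: [-3.141, -0.263, 1.805]
wrist_force: [-0.0, 0.6, -2.4]
finger_gap: 41.7
```

Run:
```python
from h import *
go([562.6,100,335],[180,-15,89.3])
np.set_printoptions(precision=2,suppress=True)
s=manip.read_state(); R=Ro.from_euler('xyz',s["eef_rot"]).as_matrix(); p=s["eef_pos"]
for n in("scene","top"):
    c=camera(n);P=cloud(c);C=c["color"].astype(int)
    Q=(P-p)@R   # tool frame
    m=(abs(Q[...,1])<75)&(abs(Q[...,2]-120)<110)&(abs(Q[...,0]+0)<70)&(C[...,0]-C[...,2]>25)&(P[...,2]>130)
    print(n,m.sum()); 
    if m.sum()>60:
        pl=plane(P[m]); print("plane world",pl); 
        print(" tool-frame extents",np.percentile(Q[m],[1,50,99],axis=0))
    for t in["board_center","board_hole","hook_tip"]:
        print(t,[(round(d["confidence"],2),w(c,d["at"])) for d in tip_of(t,n)][:6])
    cv2.imwrite(f"pics/{n}4.png",c["color"][...,::-1])
```

```text
t 19.52 pos [ 470.8  -232.65  332.45] rpy(deg) [-179.95  -15.04  103.43] F [-0.   0.6 -2.4] M [-0.28 -0.13  0.  ] gap 41.7
 travel(tool) [292.54 166.6   75.84]
 rotvec deg(tool) [-3.71 -0.04 13.65]
scene 1057
plane world (array([ 475.5 , -236.03,  210.35]), array([ 0.23, -0.97, -0.  ]), np.float64(0.7101048123524253), 821)
 tool-frame extents [[-55.97 -65.07  41.83]
 [-33.9    8.86 109.9 ]
 [-11.02  71.02 192.81]]
board_center [(0.66, array([372.83,   5.85, 114.39])), (0.65, array([ 250.61, -326.89,   79.91])), (0.61, array([306.71, 231.73, 108.97])), (0.6, array([ 748.11, -330.37,   79.47])), (0.56, array([ 468.11, -231.47,  240.81]))]
board_hole [(0.94, array([ 250.7 , -321.54,  143.21])), (0.76, array([ 469.93, -227.88,  330.48])), (0.66, array([ 488.11, -382.9 ,    9.68])), (0.64, array([371.11,   1.23, 206.32])), (0.63, array([ 748.11, -330.29,  144.95])), (0.63, array([304.47, 226.66, 200.8 ]))]
hook_tip [(0.58, array([562.6 , 155.71, 259.  ])), (0.46, array([ 468.28, -228.54,  240.86]))]
top 343
plane world (array([ 497.67, -217.64,  219.04]), array([ 0.22, -0.98, -0.  ]), np.float64(0.6576551382197415), 295)
 tool-frame extents [[-43.44  -2.52  12.26]
 [-18.81  31.43 100.05]
 [  5.64  67.87 195.19]]
board_center [(0.84, array([ 471.16, -228.09,  237.27])), (0.59, array([365.29,   4.64, 114.04])), (0.57, array([301.99, 232.8 , 113.49])), (0.56, array([ 746.37, -327.88,   78.37])), (0.54, array([ 251.94, -327.22,   81.17]))]
board_hole [(0.95, array([298.19, 232.13, 201.71])), (0.7, array([ 253.64, -323.71,  141.14])), (0.55, array([ 470.3 , -229.23,  327.97])), (0.49, array([366.63,   5.92, 206.26]))]
hook_tip [(0.39, array([559.83, 158.38, 259.47])), (0.23, array([ 462.56, -173.59,   12.4 ]))]
```

View pics/scene4.png

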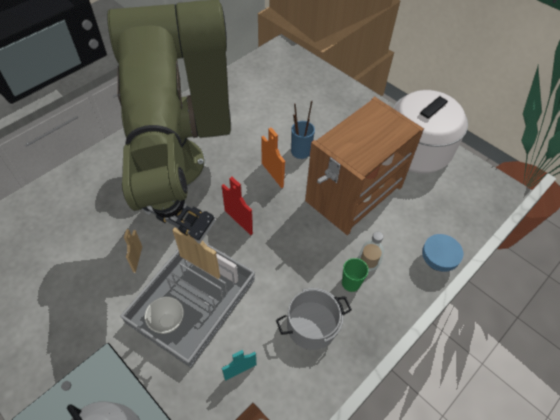

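The board is held upright at scene pixel (198,252), clear of the rack, with a wrist load of about 2.4 N. Next I'll carry it to the peg.

Emit:
{"name": "send_rows", "arguments": {"plan": [{"travel":[4.9,5,-18.1],"delta_rot":[0,0,0],"fingers":0.4},{"travel":[4.9,15,-18.1],"delta_rot":[0,0,0],"fingers":0.4},{"travel":[20,17,5.4],"delta_rot":[0,0,0],"fingers":0.4},{"travel":[32,17,8.6],"delta_rot":[0,0,0],"fingers":0.4},{"travel":[32,17,8.6],"delta_rot":[0,0,0],"fingers":0.4},{"travel":[32,17,8.6],"delta_rot":[0,0,0],"fingers":0.4},{"travel":[32,17,8.6],"delta_rot":[0,0,0],"fingers":0.4},{"travel":[32,17,8.6],"delta_rot":[0,0,0],"fingers":0.4},{"travel":[32,17,8.6],"delta_rot":[0,0,0],"fingers":0.4},{"travel":[26,12,7],"delta_rot":[0,0,0],"fingers":0.4},{"travel":[16,5,4.3],"delta_rot":[0,0,0],"fingers":0.4},{"travel":[0,0,0],"delta_rot":[0,-5,0],"fingers":0.4},{"travel":[0,0,0],"delta_rot":[0,-5,0],"fingers":0.4},{"travel":[0,0,0],"delta_rot":[0,-5,0],"fingers":0.4},{"travel":[0,0,0],"delta_rot":[0,0,4.7],"fingers":0.4},{"travel":[0,0,0],"delta_rot":[0,0,4.7],"fingers":0.4},{"travel":[0,0,0],"delta_rot":[0,0,4.7],"fingers":0.4},{"travel":[0,0,0],"delta_rot":[0,0,0],"fingers":0.4}]}}

```text
clock: 22.18
eef_pos: [561.4, 59.2, 370.4]
eef_rot: [-3.141, -0.0, 1.559]
wrist_force: [-0.7, 1.0, -2.5]
finger_gap: 41.8
```

Run:
```python
from h import *
np.set_printoptions(precision=2,suppress=True)
go([562.2,134.4,270.7],[180,0,89.3])
c=camera("scene")
for t in["hook_tip","hook_hinge","board_hole"]:
    print(t,[(round(d["confidence"],2),w(c,d["at"])) for d in tip_of(t,"scene")][:6])
s=manip.read_state(); P=cloud(c);C=c["color"].astype(int);p=s["eef_pos"];Q=P-p
m=(abs(Q[...,0])<75)&(abs(Q[...,1]+20)<70)&(Q[...,2]>-200)&(Q[...,2]<20)&(C[...,0]-C[...,2]>25)
print(m.sum(),plane(Q[m]) if m.sum()>50 else '')
m=(abs(P[...,0]-562)<20)&(P[...,1]>150)&(P[...,1]<205)&(abs(P[...,2]-258)<18)
K=P[m]; print("peg pts",m.sum(),K[np.argsort(K[:,1])][::max(1,len(K)//20)])
```

```text
t 22.18 pos [561.42  59.19 370.39] rpy(deg) [-179.99   -0.     89.35] F [-0.7  1.  -2.5] M [ 0.04 -0.1   0.01] gap 41.8
 travel(tool) [75.21 -0.06 99.7 ]
 rotvec deg(tool) [-0.01 -0.    0.05]
hook_tip [(0.41, array([564.66, 156.87, 261.02]))]
hook_hinge [(0.76, array([560.37, 222.74, 245.92]))]
board_hole [(0.93, array([ 247.46, -322.42,  143.38])), (0.77, array([559.1 ,  63.28, 366.07])), (0.76, array([370.77,   1.86, 205.7 ])), (0.6, array([306.97, 226.71, 201.06])), (0.57, array([ 747.54, -333.99,  147.16]))]
1987 (array([   2.74,  -33.23, -107.89]), array([-0.02, -0.97,  0.26]), np.float64(1.3602755702703495), 1628)
peg pts 57 [[564.76 158.32 261.12]
 [562.69 159.76 267.37]
 [558.68 161.04 257.92]
 [562.18 161.16 260.99]
 [563.34 163.77 264.46]
 [566.25 164.67 266.31]
 [557.75 165.85 262.31]
 [559.6  168.24 261.9 ]
 [562.6  169.02 263.92]
 [568.46 172.29 256.94]
 [563.52 172.72 261.53]
 [566.1  174.07 262.68]
 [568.39 176.63 257.81]
 [567.16 177.59 260.57]
 [568.05 181.37 258.09]
 [558.74 182.93 257.81]
 [567.43 183.08 251.31]
 [564.33 185.09 260.95]
 [559.58 186.   260.63]
 [569.11 189.22 256.95]
 [563.97 190.69 255.81]
 [562.01 192.7  257.04]
 [564.81 194.6  253.19]
 [566.56 197.21 252.5 ]
 [565.33 198.15 255.32]
 [559.65 200.4  253.07]
 [562.   202.15 253.65]
 [569.49 202.41 255.36]
 [559.58 204.8  253.97]]
```

Emit:
{"name": "send_rows", "arguments": {"plan": [{"travel":[15,0,20],"delta_rot":[0,0,0],"fingers":0.4},{"travel":[15,0,20],"delta_rot":[0,0,0],"fingers":0.4},{"travel":[15,0,20],"delta_rot":[0,0,0],"fingers":0.4},{"travel":[15,0,20],"delta_rot":[0,0,0],"fingers":0.4},{"travel":[8,0,12],"delta_rot":[0,0,0],"fingers":0.4},{"travel":[7,0,7.5],"delta_rot":[0,0,0],"fingers":0.4},{"travel":[0,0,0],"delta_rot":[0,0,0],"fingers":0.4},{"travel":[0,0,0],"delta_rot":[0,0,0],"fingers":0.4}]}}

```text
clock: 23.38
eef_pos: [562.6, 134.2, 271.6]
eef_rot: [3.141, -0.0, 1.559]
wrist_force: [-1.2, -0.5, -2.3]
finger_gap: 41.8
```

Run:
```python
from h import *
go([562.2,134.4,270.7])
c=camera("scene"); d=camera("top")
S=c["color"][130:230,280:380,::-1]; T=d["color"][150:220,200:270,::-1]
cv2.imwrite("pics/c5.png",np.hstack([cv2.resize(i,(400,400),interpolation=cv2.INTER_CUBIC) for i in(S,T)]))
```

```text
t 23.38 pos [562.6  134.2  271.58] rpy(deg) [ 1.7994e+02 -1.0000e-02  8.9330e+01] F [-1.2 -0.5 -2.3] M [ 0.  -0.1 -0. ] gap 41.8
 travel(tool) [ 0.2  -0.41  0.88]
```

View pics/c5.png

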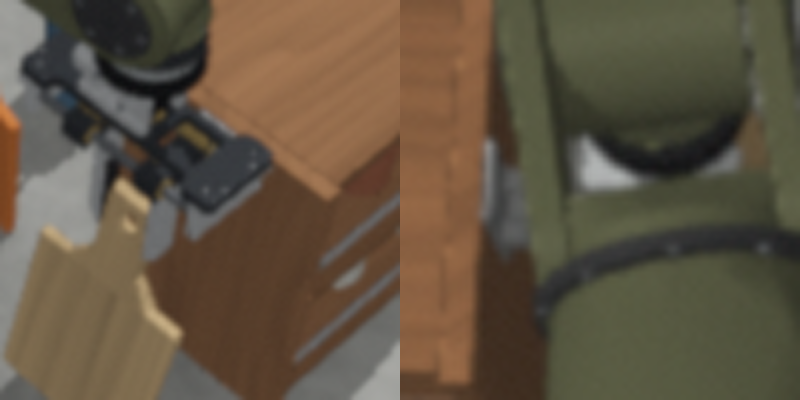

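The scene crop shows the hole at crop (130,222), in front of the peg, which the board hides. I'll insert in small steps while watching the force.

Emit:
{"name": "send_rows", "arguments": {"plan": [{"travel":[0,-0.2,0.8],"delta_rot":[0,0,0],"fingers":0.4},{"travel":[4.83,0,1.29],"delta_rot":[0,0,0],"fingers":0.4},{"travel":[4.83,0,1.29],"delta_rot":[0,0,0],"fingers":0.4},{"travel":[4.83,0,1.29],"delta_rot":[0,0,0],"fingers":0.4},{"travel":[1.93,0,0.52],"delta_rot":[0,0,0],"fingers":0.4},{"travel":[1.93,0,0.52],"delta_rot":[0,0,0],"fingers":0.4},{"travel":[1.93,0,0.52],"delta_rot":[0,0,0],"fingers":0.4},{"travel":[0,0,0],"delta_rot":[0,0,0],"fingers":0.4}]}}

```text
clock: 24.48
eef_pos: [562.4, 154.8, 264.6]
eef_rot: [-3.142, -0.0, 1.559]
wrist_force: [-1.4, 0.1, -2.1]
finger_gap: 41.5
```

Run:
```python
from h import *
go()
```

```text
t 24.48 pos [562.38 154.83 264.62] rpy(deg) [-179.99   -0.     89.34] F [-1.4  0.1 -2.1] M [ 0.05 -0.1   0.03] gap 41.5
```

Emit:
{"name": "send_rows", "arguments": {"plan": [{"travel":[1.93,0,0.2],"delta_rot":[0,0,0],"fingers":0.4},{"travel":[1.93,0,0.4],"delta_rot":[0,0,0],"fingers":0.4},{"travel":[1.93,0,0.52],"delta_rot":[0,0,0],"fingers":0.4},{"travel":[0,0,0],"delta_rot":[0,0,0],"fingers":0.4}]}}

```text
clock: 24.98
eef_pos: [562.4, 160.7, 263.5]
eef_rot: [-3.142, 0.0, 1.56]
wrist_force: [0.0, -0.4, -3.1]
finger_gap: 41.9
```

Run:
```python
from h import *
go()
```

```text
t 24.98 pos [562.44 160.69 263.49] rpy(deg) [-179.99    0.     89.35] F [ 0.  -0.4 -3.1] M [ 0.01 -0.07  0.  ] gap 41.9
```

Emit:
{"name": "send_rows", "arguments": {"plan": [{"travel":[1.93,0,0.52],"delta_rot":[0,0,0],"fingers":0.4},{"travel":[1.93,0,0.52],"delta_rot":[0,0,0],"fingers":0.4},{"travel":[1.93,0,0.52],"delta_rot":[0,0,0],"fingers":0.4},{"travel":[1.93,0,0.52],"delta_rot":[0,0,0],"fingers":0.4},{"travel":[0,0,0],"delta_rot":[0,0,0],"fingers":0.4}]}}

```text
clock: 25.6
eef_pos: [562.5, 168.4, 261.4]
eef_rot: [-3.142, 0.0, 1.56]
wrist_force: [0.7, -0.4, -3.4]
finger_gap: 41.7
```

Run:
```python
from h import *
go()
```

```text
t 25.60 pos [562.55 168.41 261.4 ] rpy(deg) [-180.      0.     89.36] F [ 0.7 -0.4 -3.4] M [ 0.08 -0.02 -0.04] gap 41.7
```

Run:
```python
from h import *
c=camera("scene")
cv2.imwrite("pics/c6.png",cv2.resize(c["color"][140:220,290:370,::-1],(560,560),interpolation=cv2.INTER_CUBIC))
```

```text
(no output)
```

View pics/c6.png

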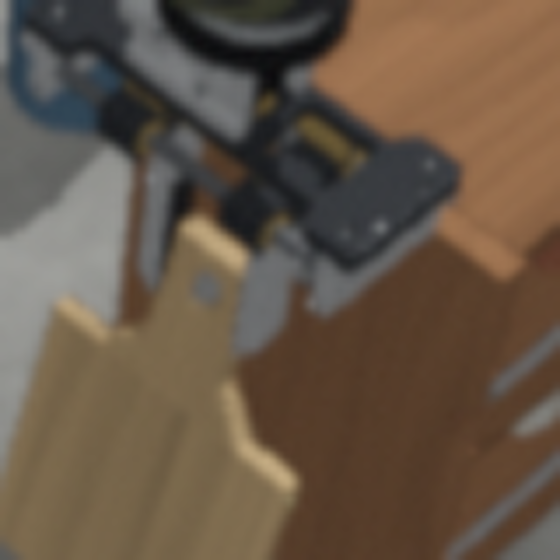

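The peg shows grey inside the hole at crop (205,288), so the board is threaded. I'll slide it back.

Emit:
{"name": "send_rows", "arguments": {"plan": [{"travel":[2.9,0,0.78],"delta_rot":[0,0,0],"fingers":0.4},{"travel":[2.9,0,0.78],"delta_rot":[0,0,0],"fingers":0.4},{"travel":[2.9,0,0.78],"delta_rot":[0,0,0],"fingers":0.4},{"travel":[2.9,0,0.78],"delta_rot":[0,0,0],"fingers":0.4},{"travel":[0,0,0],"delta_rot":[0,0,0],"fingers":0.4}]}}

```text
clock: 26.28
eef_pos: [562.6, 180.1, 258.2]
eef_rot: [-3.141, 0.0, 1.56]
wrist_force: [0.4, -0.2, -2.6]
finger_gap: 41.5
```

Run:
```python
from h import *
go()
```

```text
t 26.27 pos [562.64 180.1  258.21] rpy(deg) [-179.99    0.     89.36] F [ 0.4 -0.2 -2.6] M [ 0.04 -0.08  0.01] gap 41.5
```

Emit:
{"name": "send_rows", "arguments": {"plan": [{"travel":[2.9,0,0.78],"delta_rot":[0,0,0],"fingers":0.4},{"travel":[2.9,0,0.78],"delta_rot":[0,0,0],"fingers":0.4},{"travel":[2.9,0,0.78],"delta_rot":[0,0,0],"fingers":0.4},{"travel":[2.9,0,0.78],"delta_rot":[0,0,0],"fingers":0.4},{"travel":[1.93,0,0.52],"delta_rot":[0,0,0],"fingers":0.4},{"travel":[0,0,0],"delta_rot":[0,0,0],"fingers":0.4}]}}

```text
clock: 27.02
eef_pos: [562.8, 193.5, 254.6]
eef_rot: [-3.142, 0.0, 1.559]
wrist_force: [0.5, 0.7, -2.3]
finger_gap: 41.6
```

Run:
```python
from h import *
go()
```

```text
t 27.02 pos [562.83 193.51 254.63] rpy(deg) [-180.      0.     89.35] F [ 0.5  0.7 -2.3] M [-0.04 -0.08  0.04] gap 41.6
```

Emit:
{"name": "send_rows", "arguments": {"plan": [{"travel":[-0.16,0,0.05],"delta_rot":[0,2.5,0],"fingers":0.4},{"travel":[-0.16,0,0.05],"delta_rot":[0,2.5,0],"fingers":0.4},{"travel":[-0.16,0,0.05],"delta_rot":[0,2.5,0],"fingers":0.4},{"travel":[-0.16,0,0.05],"delta_rot":[0,2.5,0],"fingers":0.4},{"travel":[0,0,0],"delta_rot":[0,0,0],"fingers":0.4}]}}

```text
clock: 27.65
eef_pos: [562.9, 192.2, 254.5]
eef_rot: [-3.142, -0.174, 1.558]
wrist_force: [-0.4, 0.4, -2.3]
finger_gap: 41.8
```

Run:
```python
from h import *
go()
```

```text
t 27.65 pos [562.9  192.2  254.47] rpy(deg) [-180.     -9.98   89.29] F [-0.4  0.4 -2.3] M [-0.15 -0.06  0.06] gap 41.8
```

Emit:
{"name": "send_rows", "arguments": {"plan": [{"travel":[1.88,0,0.88],"delta_rot":[0,0,0],"fingers":0.4},{"travel":[1.88,0,0.88],"delta_rot":[0,0,0],"fingers":0.4},{"travel":[1.88,0,0.88],"delta_rot":[0,0,0],"fingers":0.4},{"travel":[0.94,0,0.44],"delta_rot":[0,0,0],"fingers":0.4},{"travel":[0,0,0],"delta_rot":[0,0,0],"fingers":0.4}]}}

```text
clock: 28.28
eef_pos: [562.9, 199.9, 252.5]
eef_rot: [-3.142, -0.174, 1.56]
wrist_force: [0.3, -0.5, -3.0]
finger_gap: 41.7
```

Run:
```python
from h import *
go()
```

```text
t 28.27 pos [562.88 199.91 252.53] rpy(deg) [-180.    -10.     89.35] F [ 0.3 -0.5 -3. ] M [-0.19 -0.04 -0.06] gap 41.7
```

Emit:
{"name": "send_rows", "arguments": {"plan": [{"travel":[0.7,0,0.33],"delta_rot":[0,1.5,0],"fingers":0.4},{"travel":[0.7,0,0.33],"delta_rot":[0,1.5,0],"fingers":0.4},{"travel":[0,0,0],"delta_rot":[0,0,0],"fingers":0.4}]}}

```text
clock: 28.65
eef_pos: [563.0, 200.9, 252.1]
eef_rot: [-3.141, -0.228, 1.559]
wrist_force: [0.2, 0.5, -2.1]
finger_gap: 41.9
```

Run:
```python
from h import *
go()
```

```text
t 28.65 pos [562.98 200.89 252.11] rpy(deg) [-179.99  -13.03   89.3 ] F [ 0.2  0.5 -2.1] M [-0.2  -0.11  0.05] gap 41.9
```

Emit:
{"name": "send_rows", "arguments": {"plan": [{"travel":[0.64,0,0.34],"delta_rot":[0,0,0],"fingers":0.4},{"travel":[0.64,0,0.34],"delta_rot":[0,0,0],"fingers":0.4},{"travel":[0,0,0],"delta_rot":[0,0,0],"fingers":0.4}]}}

```text
clock: 29.02
eef_pos: [563.0, 202.3, 252.0]
eef_rot: [3.141, -0.226, 1.559]
wrist_force: [-1.3, -6.1, -0.1]
finger_gap: 41.8
```

Run:
```python
from h import *
go()
```

```text
t 29.02 pos [562.99 202.3  251.95] rpy(deg) [179.99 -12.94  89.34] F [-1.3 -6.1 -0.1] M [-1.    0.1   0.04] gap 41.8
```

Emit:
{"name": "send_rows", "arguments": {"plan": [{"travel":[-0.6,0,-0.13],"delta_rot":[0,0,0],"fingers":0.4},{"travel":[-0.1,0,0.5],"delta_rot":[0,0,0],"fingers":0.4},{"travel":[0,0,0],"delta_rot":[0,0,0],"fingers":0.4}]}}

```text
clock: 29.4
eef_pos: [562.9, 202.2, 251.2]
eef_rot: [-3.142, -0.227, 1.559]
wrist_force: [0.3, -0.4, -2.2]
finger_gap: 42.0
```

Run:
```python
from h import *
go()
```

```text
t 29.40 pos [562.93 202.19 251.17] rpy(deg) [-180.    -13.     89.35] F [ 0.3 -0.4 -2.2] M [-0.41 -0.09 -0.01] gap 42.0
```

Emit:
{"name": "send_rows", "arguments": {"plan": [{"travel":[-0.1,0,0.5],"delta_rot":[0,0,0],"fingers":0.4},{"travel":[-0.1,0,0.3],"delta_rot":[0,0,0],"fingers":0.4},{"travel":[0,0,0],"delta_rot":[0,0,0],"fingers":0.4}]}}

```text
clock: 29.78
eef_pos: [562.9, 202.1, 250.4]
eef_rot: [-3.142, -0.227, 1.559]
wrist_force: [0.4, -0.2, -1.7]
finger_gap: 41.9
```

Run:
```python
from h import *
go()
```

```text
t 29.77 pos [562.93 202.15 250.44] rpy(deg) [-180.    -13.01   89.35] F [ 0.4 -0.2 -1.7] M [-0.28 -0.08 -0.03] gap 41.9
```

Emit:
{"name": "send_rows", "arguments": {"plan": [{"travel":[-0.1,0,0.4],"delta_rot":[0,0,0],"fingers":0.4},{"travel":[-0.1,0,0.4],"delta_rot":[0,0,0],"fingers":0.4},{"travel":[0,0,0],"delta_rot":[0,0,0],"fingers":0.4}]}}

```text
clock: 30.15
eef_pos: [563.0, 202.1, 249.9]
eef_rot: [3.141, -0.227, 1.559]
wrist_force: [-1.2, -0.7, 0.6]
finger_gap: 42.0
```

Run:
```python
from h import *
go()
```

```text
t 30.15 pos [563.01 202.1  249.92] rpy(deg) [179.97 -13.01  89.35] F [-1.2 -0.7  0.6] M [-0.12 -0.04  0.01] gap 42.0
```

Emit:
{"name": "send_rows", "arguments": {"plan": [{"travel":[0,0,0],"delta_rot":[0,0,0],"fingers":0.4},{"travel":[0,0,0],"delta_rot":[0,0,0],"fingers":0.4},{"travel":[0,0,0],"delta_rot":[0,0,0],"fingers":0.05},{"travel":[0,0,0],"delta_rot":[0,0,0],"fingers":-0.05},{"travel":[0,0,0],"delta_rot":[0,0,0],"fingers":-0.15},{"travel":[0,0,0],"delta_rot":[0,0,0],"fingers":-0.25},{"travel":[0,0,0],"delta_rot":[0,0,0],"fingers":-0.25},{"travel":[0,0,0],"delta_rot":[0,0,0],"fingers":-0.25}], "grip_force": 4}}

```text
clock: 31.15
eef_pos: [563.0, 202.1, 249.6]
eef_rot: [3.142, -0.227, 1.559]
wrist_force: [-0.1, 0.5, -0.6]
finger_gap: 59.3
```

Run:
```python
from h import *
go()
c=camera("scene")
cv2.imwrite("pics/c7.png",cv2.resize(c["color"][140:220,290:370,::-1],(560,560),interpolation=cv2.INTER_CUBIC))
```

```text
t 31.15 pos [562.95 202.06 249.65] rpy(deg) [180.   -13.    89.34] F [-0.1  0.5 -0.6] M [-0.16 -0.08 -0.02] gap 59.3
```

View pics/c7.png

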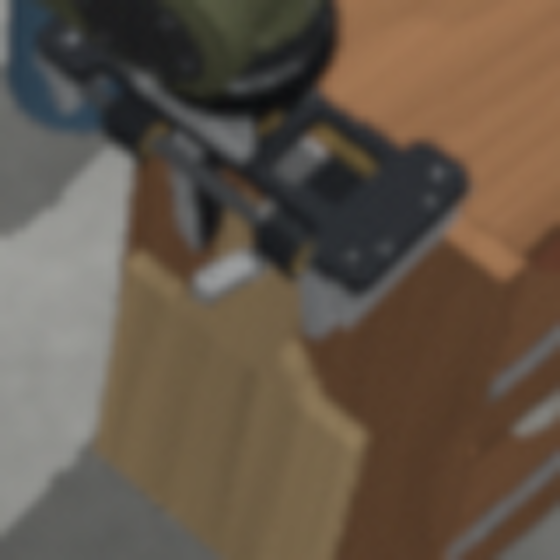

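The peg sticks out in front of the handle at crop (225,275), so the board is hanging and released. I'll retreat along the tool axis.

Emit:
{"name": "send_rows", "arguments": {"plan": [{"travel":[0,0,-8],"delta_rot":[0,0,0],"fingers":-0.25},{"travel":[0,0,-15],"delta_rot":[0,0,0],"fingers":-0.25},{"travel":[0,0,-25],"delta_rot":[0,0,0],"fingers":-0.25},{"travel":[0,0,-30],"delta_rot":[0,0,0],"fingers":-0.25},{"travel":[-30,0,-30],"delta_rot":[0,0,0],"fingers":-0.25},{"travel":[-40,0,-20],"delta_rot":[0,0,0],"fingers":-0.25},{"travel":[-40,-20,0],"delta_rot":[0,0,0],"fingers":-0.25},{"travel":[-40,-20,0],"delta_rot":[0,0,0],"fingers":-0.25},{"travel":[-40,-20,0],"delta_rot":[0,0,0],"fingers":-0.25},{"travel":[0,0,0],"delta_rot":[0,0,0],"fingers":-0.25},{"travel":[0,0,0],"delta_rot":[0,0,0],"fingers":-0.25},{"travel":[0,0,0],"delta_rot":[0,0,0],"fingers":-0.25}]}}

```text
clock: 32.7
eef_pos: [500.9, -10.4, 332.1]
eef_rot: [3.141, -0.227, 1.561]
wrist_force: [0.2, -0.2, -0.3]
finger_gap: 58.8
```

Run:
```python
from h import *
np.set_printoptions(precision=2,suppress=True)
go()
for n in("scene","top"):
    c=camera(n);P=cloud(c);C=c["color"].astype(int)
    for t in["board_hole","board_center","hook_tip","plain_board","rice_bowl"]:
        print(n,t,[(round(d["confidence"],2),w(c,d["at"])) for d in tip_of(t,n)][:5])
    m=(abs(P[...,0]-563)<75)&(P[...,1]>170)&(P[...,1]<222)&(P[...,2]>40)&(P[...,2]<240)&(C[...,0]-C[...,2]>20)
    print("face",m.sum(),plane(P[m]) if m.sum()>50 else'')
    if n=="scene":
        cv2.imwrite("pics/c8.png",cv2.resize(c["color"][120:260,270:410,::-1],(560,560),interpolation=cv2.INTER_CUBIC))
```

```text
t 32.70 pos [500.87 -10.42 332.05] rpy(deg) [179.97 -13.    89.41] F [ 0.2 -0.2 -0.3] M [-0.12 -0.08  0.03] gap 58.8
scene board_hole [(0.88, array([ 744.81, -331.75,  148.76])), (0.69, array([370.97,   1.54, 204.83])), (0.63, array([ 249.8 , -320.63,  141.91])), (0.63, array([307.72, 229.17, 203.39])), (0.58, array([562.09, 203.32, 247.45]))]
scene board_center [(0.94, array([302.71, 233.67, 111.65])), (0.86, array([559.95, 200.76, 156.26])), (0.66, array([ 247.48, -330.74,   82.44])), (0.66, array([ 750.2 , -327.78,   78.52])), (0.64, array([374.18,   5.45, 116.7 ]))]
scene hook_tip [(0.69, array([ 467.04, -174.57,   10.89])), (0.37, array([561.71, 157.69, 260.31]))]
scene plain_board [(0.58, array([ 468.43, -173.83,   11.07]))]
scene rice_bowl [(0.86, array([ 488.55, -387.46,   12.55]))]
face 1246 (array([563.4 , 192.51, 131.01]), array([ 0.02,  1.  , -0.04]), np.float64(1.3333258044719598), 1008)
top board_hole [(0.98, array([301.99, 232.37, 204.89])), (0.97, array([ 746.43, -325.91,  141.24])), (0.73, array([561.2 , 204.06, 243.49])), (0.7, array([ 252.49, -322.13,  142.54]))]
top board_center [(0.91, array([558.42, 203.74, 154.55])), (0.79, array([ 746.18, -324.69,   79.99])), (0.69, array([302.97, 232.21, 115.13])), (0.66, array([ 251.99, -328.22,   82.41]))]
top hook_tip [(0.4, array([564.28, 160.34, 258.21])), (0.31, array([786.1 , 103.58,   1.44]))]
top plain_board [(0.54, array([ 462.9 , -174.59,   13.7 ]))]
top rice_bowl [(0.4, array([773.45, 206.54,  -4.33]))]
face 421 (array([548.18, 194.53, 135.84]), array([-0.02, -1.  ,  0.04]), np.float64(0.5857884783323901), 283)
```

View pics/c8.png

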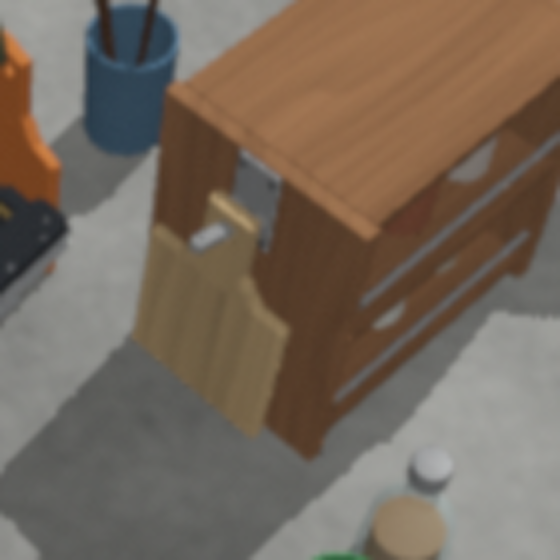

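The board hangs on the peg (crop 210,240), nearly vertical and with its back within about 1 mm of the knuckles by depth. It was released without force against the hinge, so I'll straddle the peg with the fingers and push the handle back gently.

Emit:
{"name": "send_rows", "arguments": {"plan": [{"travel":[0,0,0],"delta_rot":[0,-6.5,0],"fingers":0.45},{"travel":[0,0,0],"delta_rot":[0,-6.5,0],"fingers":0.45},{"travel":[36,12,0],"delta_rot":[0,0,0],"fingers":0.45},{"travel":[36,12,0],"delta_rot":[0,0,0],"fingers":0.45},{"travel":[36,12,0],"delta_rot":[0,0,0],"fingers":0.45},{"travel":[36,12,0],"delta_rot":[0,0,0],"fingers":0.45},{"travel":[36,12,0],"delta_rot":[0,0,0],"fingers":0.45},{"travel":[5,0,0],"delta_rot":[0,0,0],"fingers":0.45},{"travel":[0,0,0],"delta_rot":[0,0,0],"fingers":0.45}]}}

```text
clock: 34.42
eef_pos: [562.5, 172.9, 331.5]
eef_rot: [-3.141, 0.0, 1.56]
wrist_force: [-0.1, 0.7, -0.1]
finger_gap: 26.1
```

Run:
```python
from h import *
go([563,178,254],[180,0,89.3])
```

```text
t 34.42 pos [562.47 172.92 331.48] rpy(deg) [-1.7998e+02  1.0000e-02  8.9360e+01] F [-0.1  0.7 -0.1] M [-0.04 -0.04  0.04] gap 26.1
 travel(tool) [ 5.1   0.5  77.48]
 rotvec deg(tool) [-0.02  0.01  0.06]
```

Emit:
{"name": "send_rows", "arguments": {"plan": [{"travel":[0,0.4,20],"delta_rot":[0,0,0],"fingers":0.45},{"travel":[0,0,20],"delta_rot":[0,0,0],"fingers":0.45},{"travel":[0,0,15],"delta_rot":[0,0,0],"fingers":0.45},{"travel":[0,0,13],"delta_rot":[0,0,0],"fingers":0.45},{"travel":[0,0,9],"delta_rot":[0,0,0],"fingers":0.45},{"travel":[5,0,0],"delta_rot":[0,0,0],"fingers":0.45},{"travel":[5,0,0],"delta_rot":[0,0,0],"fingers":0.45},{"travel":[3,0,0],"delta_rot":[0,0,0],"fingers":0.45},{"travel":[0,0,0],"delta_rot":[0,0,0],"fingers":0.45}]}}

```text
clock: 35.55
eef_pos: [563.2, 186.5, 254.8]
eef_rot: [3.141, -0.0, 1.56]
wrist_force: [-0.0, 1.0, 0.4]
finger_gap: 26.1
```

Run:
```python
from h import *
go()
```

```text
t 35.55 pos [563.2  186.45 254.84] rpy(deg) [ 1.7998e+02 -1.0000e-02  8.9370e+01] F [-0.   1.   0.4] M [-0.05 -0.07 -0.02] gap 26.1
```

Emit:
{"name": "send_rows", "arguments": {"plan": [{"travel":[1,0,0],"delta_rot":[0,0,0],"fingers":0.45},{"travel":[1,0,0],"delta_rot":[0,0,0],"fingers":0.45},{"travel":[0.5,0,0],"delta_rot":[0,0,0],"fingers":0.45},{"travel":[0,0,0],"delta_rot":[0,0,0],"fingers":0.45}]}}

```text
clock: 36.05
eef_pos: [563.2, 188.4, 254.5]
eef_rot: [-3.141, 0.0, 1.559]
wrist_force: [-1.1, -2.3, -1.0]
finger_gap: 26.0
```

Run:
```python
from h import *
go()
```

```text
t 36.05 pos [563.22 188.37 254.54] rpy(deg) [-1.7999e+02  3.0000e-02  8.9330e+01] F [-1.1 -2.3 -1. ] M [-0.57 -0.05 -0.09] gap 26.0
```

Emit:
{"name": "send_rows", "arguments": {"plan": [{"travel":[0.4,0,0],"delta_rot":[0,0,0],"fingers":0.45},{"travel":[0,0,0],"delta_rot":[0,0,0],"fingers":0.45}]}}

```text
clock: 36.3
eef_pos: [563.2, 188.5, 254.5]
eef_rot: [-3.141, 0.001, 1.559]
wrist_force: [0.4, -5.3, 0.1]
finger_gap: 26.0
```

Run:
```python
from h import *
go()
```

```text
t 36.30 pos [563.22 188.52 254.5 ] rpy(deg) [-1.7999e+02  5.0000e-02  8.9320e+01] F [ 0.4 -5.3  0.1] M [-1.06 -0.06 -0.  ] gap 26.0
```

The push meets a stiff stop at about 5 N, so the board is against the hinge. I'll back off.

Emit:
{"name": "send_rows", "arguments": {"plan": [{"travel":[-2,0,0],"delta_rot":[0,0,0],"fingers":0.45},{"travel":[-8,0,0],"delta_rot":[0,0,0],"fingers":0.45},{"travel":[0,0,-10],"delta_rot":[0,0,0],"fingers":0.45},{"travel":[0,0,-25],"delta_rot":[0,0,0],"fingers":0.45},{"travel":[0,0,-40],"delta_rot":[0,0,0],"fingers":0.45},{"travel":[-40,-10,0],"delta_rot":[0,0,0],"fingers":0.45},{"travel":[-40,-10,0],"delta_rot":[0,0,0],"fingers":0.45},{"travel":[-40,-10,0],"delta_rot":[0,0,0],"fingers":0.45},{"travel":[-40,-10,0],"delta_rot":[0,0,0],"fingers":0.45},{"travel":[-20,0,0],"delta_rot":[0,0,0],"fingers":0.45},{"travel":[0,0,0],"delta_rot":[0,0,0],"fingers":0.45},{"travel":[0,0,0],"delta_rot":[0,0,0],"fingers":0.45},{"travel":[0,0,0],"delta_rot":[0,0,0],"fingers":0.45}]}}

```text
clock: 37.92
eef_pos: [521.1, 0.3, 329.7]
eef_rot: [3.142, -0.0, 1.56]
wrist_force: [-0.2, 0.5, -0.8]
finger_gap: 25.6
```

Run:
```python
from h import *
np.set_printoptions(precision=2,suppress=True)
go()
for n in("scene","top"):
    c=camera(n);P=cloud(c);C=c["color"].astype(int)
    for t in["board_hole","hook_tip"]:
        print(n,t,[(round(d["confidence"],2),w(c,d["at"])) for d in tip_of(t,n) if abs(w(c,d["at"])[0]-562)<20])
    m=(abs(P[...,0]-563)<75)&(P[...,1]>170)&(P[...,1]<222)&(P[...,2]>40)&(P[...,2]<240)&(C[...,0]-C[...,2]>20)
    print("face",plane(P[m]) if m.sum()>50 else'')
    if n=="scene": cv2.imwrite("pics/c9.png",c["color"][...,::-1])
```

```text
t 37.92 pos [521.1    0.35 329.7 ] rpy(deg) [180.    -0.01  89.41] F [-0.2  0.5 -0.8] M [-0.02 -0.11 -0.  ] gap 25.6
scene board_hole [(0.67, array([561.26, 204.81, 248.96]))]
scene hook_tip [(0.55, array([563.  , 157.42, 258.93]))]
face (array([563.84, 192.22, 129.75]), array([-0.02, -1.  ,  0.04]), np.float64(1.3334806972208944), 1003)
top board_hole [(0.77, array([560.7 , 205.45, 244.31]))]
top hook_tip [(0.37, array([564.94, 157.45, 258.64])), (0.31, array([562.63, 200.1 , 154.22]))]
face (array([549.73, 195.17, 136.94]), array([-0.02, -1.  ,  0.03]), np.float64(0.5471360484066343), 277)
```

View pics/c9.png

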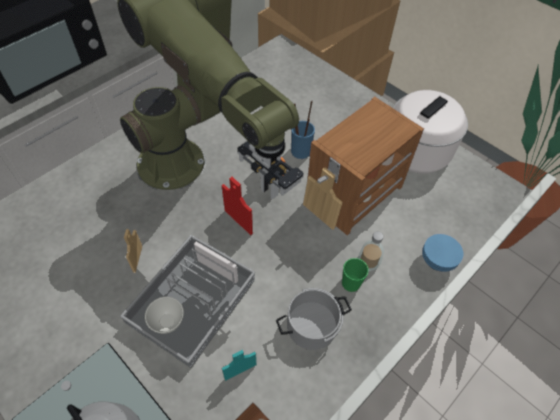

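The board hangs on the peg (about 325,195), the gripper is clear of it, and everything else stands where it was. I'm handing the job in.

```bash
python3 -c "
from h import *
print(manip.sign_off())"
```

```text
the job is handed in; nothing more can be done
None
```

The paddle board is hanging on the peg by the hole in its handle, touching the hinge, and the job is handed in at about 38 s of the 72 s allowed.

- **Peg:** I pinched it, folded it out and pressed it onto its stop. The press ended at about 10 N down, with 3 N sideways. The highest force I read while folding was about 8 N. I only read the forces at the end of each move, so a brief peak in between could have been higher.
- **Board:** I lifted it out of the rack and threaded it onto the peg with no contact force showing. It first touched the hinge at about 6 N. I then lowered it onto the peg and released it.
- **Contact with the hinge:** At release there was no force against the hinge, so I nudged the handle back. It met a stiff stop at about 5 N, and then I withdrew the gripper.
- **Last checks:** The cameras place the hole about 13 mm out from the pin, and a board touching the knuckles should sit about 14 mm out. The peg tip was at about 259 mm, against 260.5 mm expected at the stop. In the last picture nothing else looks moved, and the gripper is clear.
- **Small deviation:** The board hangs about 2° off vertical, with its lower end slightly away from the panel.

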